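Seat the battery pack in its charging dock

ROBOT

A 6-joint arm with a two-finger parallel gripper is mounted at the origin on the work surface. World frame = base frame: x ahead of the robot, y to its left, z up, the work surface at z = 0. Lengths are in mm, angles in degrees, forces in N, time in s.
With the tool pointing down it reaches from about 350 to 850 mm from the base axis. Payload 8.1 kg.
Tool frame: the origin (TCP) lies midway between the tips of the shut fingers; the grasp point (between the pads) lies 19 mm behind it (hold_point_z is the distance from the TCP to the grasp point, in mm); z points along the fingers, y is the direction in which the jaws open and shut (so a half turn about z gives the same grasp; the last joint's range is limited). The gripper opens to 85 mm and grips with 20 to 120 N. Pads are 22 mm wide; open, the fingers measure 114 mm over their backs; the gripper's body (76 mm by 85 mm) begins 54 mm behind the grasp point. The pads swing forward as they close: fully open they stand 13 mm farther back than shut.
Start: joints at [64.836, 7.471, 85.268, -0, 87.261, -4.893], TCP at [207.858, 562.85, 231.292] pointing down, gripper open.
Joint ranges: [-169.43, 169.43], [-51.17, 129.36], [1.28, 143.12], [-76.62, 256.62], [0, 156.53], [-152.29, 152.29]. Speed limits (degrees/s): [136.94, 136.94, 159.86, 180, 180, 180].

INTERFACE

Orientations are given as [roll, pitch, yaw] about the fixed x, y, z axes, in that order (R = Rz(yaw) Ry(pitch) Rx(roll)).
In Python, from bench import sense, snapshot, camera_params, hand_in, hold_point_z gives the robot as it stands.
- The arm moves only by the tool servo_tool, never from a script. Its argument "motion" is a list of rows, each a list of 7 numbers: the finger opening in mm, from 0 to 85.4, then the shift along the tool's x, y, z in mm, then the turn, a rotation vector about the tool's x, y, z in rad. A call has 1 to 10 rows; each row shifts and turns the pose as measured when the row begins, along the tool's axes as they then stand; what a row does not reach is not made up. A row lasts 1/10 s, in which the tool goes at most 50 mm and 8.59 degrees, less where a joint would pass 70% of its speed; a pose out of reach is approached as far as the arm can. A call with a gripper value outside its range is refused whole. The fingers move at their own pace and stop on an object; "force" is the grip in N (left out, the last holds). Time passes only in rows, so rows that do not move let the fingers close. It gives the time, the measured TCP pose, the force and the opening at its end, in the units of the state.
- sense(): the state, without advancing time (a new reading comes with each control period).
- snapshot(name): name is "scene" or "top" or "wrist"; returns the picture (480x640x3 uint8, blue, green, red); there is no depth.
- camera_params(name): a dict with "fx", "fy", "cx", "cy" (pixels), "R" (3x3) and "t" (3): a world point X has camera coordinates R X + t; the wrist camera has in their place "tool_from_camera" (4x4, takes a point from camera to tool coordinates, whose origin is the TCP and whose axes are the flange's). Camera axes: x right, y down, z forward; pixel columns grow to the right and rows downward; lengths in mm; the calibration is good to about 2 mm. The wrist camera is an equidistant fisheye: a pixel r from the principal point sees the ray r / f radians off the axis. A picture is of the moment at which its call begins: read the wrist's pose just before it. camera_params takes no time and is no camera call.
- hand_in(): hands the job in, once; it reports no verdict.
The state is a dict: "time": time; "joint_pos": joint angles; "qd": joint speeds; "joint_efforts": joint torques, N m; "tool_pos": TCP position; "tcp_rot": TCP orientation; "ft_force": force on the tool from outside, world axes, zero at the start; "wrist_torque": the same for the moment, N m; "finger_gap": finger opening in mm.
Only numpy, scipy, OpenCV 4.12 (cv2) and the standard library are available. Lean on these libraries where they do the work, as an engineer would, in place of code of your own. Each camera call takes 0.05 s, during which the arm holds its last target. There are 200 camera calls.

TASK

Load the blue battery pack into the charging dock: with a fingertip on its ribbed thumb rest, press the pack down hard against the sprung contact blades and, keeping it pressed, slide it under the cross bar and the drag spring until it is fully home against the end stop, lying flat. Then take the hand off; the pack must stay home. Do not pick the pack up, and leave the other things on the bench where they are.

Things in the scene. Friction and masses are not known exactly. Their poses are not given: they have to be found in the camera images.
- pack: Blue flat battery pack with a black nose end, 120 long (its x) x 64 wide x 20 mm high, about 0.3 kg, smooth plastic. Origin: centre of its underside; x points to the nose, the end that goes first; z up. Starts flat on the dock's bay floor between the side rails (2 mm play each side), nose just short of the contact blades. The plain top ahead of the yellow ridge goes under bar and spring.
- pack_thumb (a point): The spot to press: on the pack's top face (20 mm above its underside), mid-width, 20 mm behind the pack's centre, in the ribbed thumb rest (the flat top behind the ridge, pack x = -55 to -9 mm). About 11 N straight down here presses the nose flat over the blades; sliding it home under that press takes up to about 10 N forward (more once it meets the stop).
- pack_ridge (a point): Top of the yellow thumb ridge on the pack's top: 5 mm long, 50 mm wide, 4 mm high, pack x = -9 to -4 mm (this point at x = -6.5, 24 mm above the underside). A fingertip pressed down behind it and moved forward bears on its rear face.
- pack_nose (a point): Lower edge of the pack's nose face, middle of its width (60 mm ahead of the pack's origin, at underside height).
- dock: Charging dock, fixed on the bench: grey tray, two black side rails, cross bar, grey housing at the far end. Origin on the bench, x = slide direction (yaw varies), z up. 277 mm long (x = -120 to 157), 100 wide. Bay floor 22 mm above the bench; rails at y = 34 to 44 mm either side, 40 mm above the bench, x = -120 to 90; housing x = 90 to 157, 46 mm above the bench.
- dock_bar (a point): Middle of the aluminium cross bar's underside. The bar spans the bay at dock x = 43 to 51 mm; underside 45 mm, top 53 mm above the bench. A pack lying flat (top at 42 mm) passes with 3 mm to spare; one with its nose up strikes the bar.
- dock_stop (a point): Foot of the end stop: middle of the housing's face at bay floor level (dock x = 90 mm). The pack is home when its nose touches this face; it starts 76 to 88 mm short of that.
- leaf (a joint): Drag spring: a 34 mm wide steel leaf hinged under the cross bar at dock x = 50 mm, trailing down along the slide direction to its tip at x = 72 mm. Radians: 0 at rest (tip 14 mm above the bay floor), grows as its tip is lifted; about 0.27 with the pack fully under it. It presses about 7 to 8 N on the pack under it.
- blades (a joint): Both copper contact blades in the bay floor, sprung upward: each rises from dock x = 23 to a tip at x = 50 mm, 9 mm above the floor; an unpressed pack rides up on them and strikes the bar. Radians: 0 standing up, about 0.29 flush with the floor; 2.4 N at the tips together at first, 5 N when flush.
- spare_pack: A second pack of the same shape, red, lying on the bench beside the dock; not part of the job. Origin at the centre of its underside.
- desolder_pump: Blue and yellow desoldering pump, 205 mm long, 25 mm high, lying on the bench beside the dock; leave it. Origin under its middle.
- cutters: Side cutters with a red and a blue handle, 140 mm long, 14 mm high; leave them.
- tape_roll: White tape roll, 100 mm across, 19 mm high; leave it.
- multimeter: Yellow multimeter, 165 x 82 x 45 mm, lying on its back; leave it.
- screwdriver: Screwdriver, 180 mm long; leave it.
- helping_hands: Helping-hands stand with clips and a magnifier, 190 mm high, foot 72 mm across; leave it.
There are look-alikes about, which are no part of the job. Leave any green look-alike of the pack alone.

How it is judged:
By the outcome, as a careful person would: the job done as asked, in the order asked, and still so for the second after the job is handed in, with the robot touching nothing.
It also fails if it takes over 48 s, if anything falls off the work surface, if the arm or the gripper's body presses on something with over 40 N, if the wrist force passes 120 N, or if a joint passes its speed limit or range.

## Working session

There is one attempt and no reset: what is moved stays moved. The work goes in short steps, Python scripts to look and compute and a tool call to move; the robot and the scene stay as the last step left them, time stands still between calls to the robot, and variables do not carry over. Pictures are saved under pics/ and viewed, about 8 in all and at most 12, crops included, and the job is handed in when it is done.

Besides the shell and the picture viewer there is one more tool, called in YAML: its name, and indented under it one key for each argument. servo_tool: Moves the arm, as the interface text tells. Its arguments: {"type":"object","properties":{"motion":{"type":"array"},"force":{"type":"number"}},"required":["motion"]}

```bash
mkdir -p pics; ls
python3 - <<'E'
from bench import *
import cv2, numpy as np
s=sense();print(s)
for n in("top","scene"):
    cv2.imwrite(f"pics/{n}0.png",snapshot(n)); p=camera_params(n); print(n,p)
print(camera_params("wrist"),hold_point_z)
E
```

```text
pics
{'time': 0.0, 'joint_pos': array([ 6.48367538e+01,  7.51557776e+00,  8.53321952e+01, -5.45399496e-04,
        8.72595041e+01, -4.89309883e+00]), 'qd': array([ 0.00266392, -0.04550422,  0.02257812, -0.12453229,  0.05793026,
       -0.01001763]), 'joint_efforts': array([-1.89964310e-03, -5.69393992e+01, -5.00549197e+01, -3.24351140e-04,
        1.45446687e-02, -6.75056776e-05]), 'tool_pos': array([207.61191417, 562.33951044, 230.21157311]), 'tcp_rot': array([-1.79893067e+02, -8.60765413e-03,  1.59729871e+02]), 'ft_force': array([ 0.33405876, -0.73890954,  0.32696894]), 'wrist_torque': array([ 0.00982611, -0.04199486,  0.01056507]), 'finger_gap': 85.51954065765536}
top {'fx': 610.7786669320027, 'fy': 610.7786669320027, 'cx': 318.8995106344455, 'cy': 229.41821609391283, 'R': array([[-0.01784651, -0.9996697 ,  0.01849315],
       [-0.99870736,  0.0169428 , -0.04792228],
       [ 0.04759312, -0.01932449, -0.99867986]]), 't': array([ -17.8032271 ,  406.81319848, 1593.37769055])}
scene {'fx': 466.713735043048, 'fy': 466.713735043048, 'cx': 322.92150255200966, 'cy': 239.4529780005361, 'R': array([[-0.3819121 ,  0.92419148,  0.00364126],
       [ 0.61884767,  0.25865436, -0.74170444],
       [-0.68641875, -0.28101252, -0.67071698]]), 't': array([ 174.96911329, -195.22321304, 1761.93708166])}
{'fx': 371.64829954431775, 'fy': 371.64829954431775, 'cx': 323.2039181032108, 'cy': 244.04103188526432, 'tool_from_camera': array([[ 1.28159920e-04, -9.46130813e-01, -3.23784603e-01,
         8.36513207e+01],
       [ 9.99999985e-01,  1.57876692e-04, -6.55129513e-05,
         7.03413208e-01],
       [ 1.13101864e-04, -3.23784590e-01,  9.46130819e-01,
        -1.42343593e+02],
       [ 0.00000000e+00,  0.00000000e+00,  0.00000000e+00,
         1.00000000e+00]])} 18.700000000000003
```

View pics/top0.png

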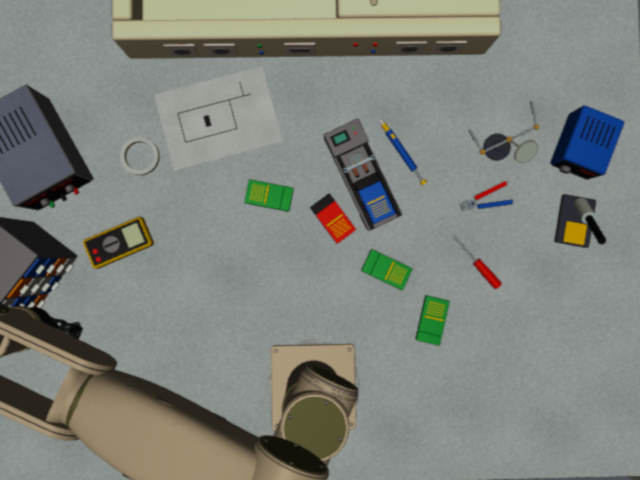

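View pics/scene0.png

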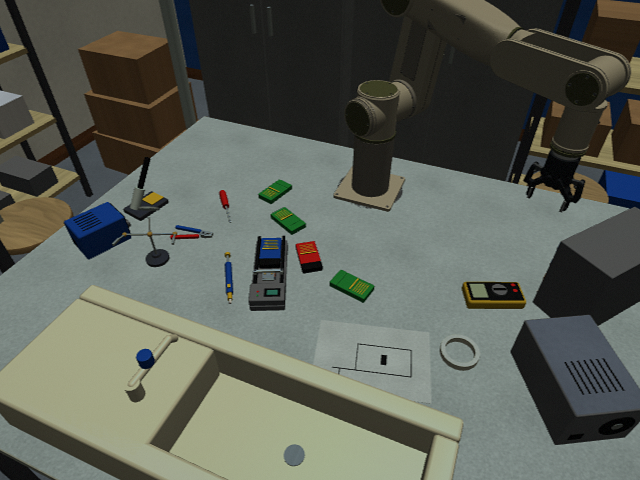

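The top view shows the dock at about (362,175). The pack is at (378,203) and the housing at (345,135), so the slide runs away from the robot. The scene view agrees: pack at (268,248), housing at (267,295). The red spare is beside the dock and the green look-alikes are further off.

```bash
cat > h.py <<'E'
from bench import *
import cv2, numpy as np
from scipy.spatial.transform import Rotation as Ro
def ray(name,uv,s=None):
    p=camera_params(name); u,v=uv
    x=np.array([(u-p["cx"])/p["fx"],(v-p["cy"])/p["fy"]])
    if name!="wrist":
        return -p["R"].T@p["t"], p["R"].T@np.array([*x,1.])
    r=np.hypot(*x); d=np.array([*(x/r*np.sin(r)),np.cos(r)])
    T=p["tool_from_camera"]; R=Ro.from_euler("xyz",s["tcp_rot"],degrees=True).as_matrix()
    return s["tool_pos"]+R@T[:3,3], R@T[:3,:3]@d
def on(name,uv,z,s=None):
    o,d=ray(name,uv,s); return o+d*(z-o[2])/d[2]
def cross(r1,r2):
    A=np.c_[r1[1],-r2[1]]; k=np.linalg.lstsq(A,r2[0]-r1[0],rcond=None)[0]
    a,b=r1[0]+k[0]*r1[1],r2[0]+k[1]*r2[1]; return (a+b)/2,np.linalg.norm(a-b)
def blue(im,x0,y0,x1,y1):
    h=cv2.cvtColor(im,cv2.COLOR_BGR2HSV); m=cv2.inRange(h,(100,120,60),(130,255,255))
    k=np.zeros_like(m);k[y0:y1,x0:x1]=m[y0:y1,x0:x1]
    k=cv2.morphologyEx(k,cv2.MORPH_CLOSE,np.ones((5,5)))
    return max(cv2.findContours(k,0,2)[0],key=cv2.contourArea)
E
python3 - <<'E'
from h import *
C={}
for n,b in(("top",(355,175,402,232)),("scene",(245,225,300,275))):
    c=blue(cv2.imread(f"pics/{n}0.png"),*b); r=cv2.minAreaRect(c); C[n]=r[0]; print(n,r)
    if n=="top":
        q=cv2.boxPoints(r); print(q, [on(n,p,42).round(1) for p in q], on(n,r[0],42))
print(cross(ray("top",C["top"]),ray("scene",C["scene"])))
a=on("top",(345,124),46);b=on("top",(383,226),25);print(a,b)
E
```

```text
top ((376.419677734375, 201.77487182617188), (36.6727294921875, 25.590051651000977), 64.65382385253906)
[[357.00677 190.68097]
 [380.13348 179.72623]
 [395.83258 212.86877]
 [372.70587 223.82352]] [array([ 503.4, -124.5,   42. ]), array([ 530.9, -185. ,   42. ]), array([ 444.3, -223.7,   42. ]), array([ 417. , -163.2,   42. ])] [ 473.85299724 -174.08774441   42.        ]
scene ((270.0, 248.0), (20.0, 22.0), 90.0)
(array([ 474.0389289 , -173.9251725 ,   35.69122825]), np.float64(1.920272236759589))
[676.81046874 -96.64637958  46.        ] [ 411.80581166 -191.80226633   25.        ]
```

servo_tool:
  motion:
    - [0,-31,-38,0,0,0,0]
    - [0,-31,-38,0,0,0,0]
    - [0,-31,-38,0,0,0,0]
    - [0,-31,-38,0,0,0,0]
    - [0,-31,-38,0,0,0,0]
    - [0,-31,-38,0,0,0,0]
    - [0,-31,-38,0,0,0,0]
    - [0,-31,-38,0,0,0,0]
    - [0,-31,-38,0,0,0,0]
    - [0,-31,-38,0,0,0,0]
  force: 60

```text
time: 1.1
tool_pos: [365.6, 90.5, 224.7]
tcp_rot: [-179.4, -0.1, 160.4]
ft_force: [0.8, 0.4, 0.4]
finger_gap: 0.2
```

servo_tool:
  motion:
    - [0,-31,-36,0,0,0,0]
    - [0,-31,-36,0,0,0,0]
    - [0,-31,-36,0,0,0,0]
    - [0,-31,-36,0,0,0,0]
    - [0,-31,-36,0,0,0,0]
    - [0,-31,-36,0,0,0,0]
    - [0,0,0,0,0,0,0.149]
    - [0,0,0,0,0,0,0.149]
    - [0,0,0,0,0,0,0.149]
    - [0,0,0,0,0,0,0.149]

```text
time: 2.1
tool_pos: [467.6, -195.4, 221.4]
tcp_rot: [-179.3, -0.1, 125.6]
ft_force: [0.4, -1.0, 0.4]
finger_gap: -0.4
```

servo_tool:
  motion:
    - [0,0,0,0,0,0,0.149]
    - [0,0,0,0,0,0,0.149]
    - [0,0,0,0,0,0,0.149]
    - [0,0,0,0,0,0,0.149]
    - [0,0,0,0,0,0,0.149]
    - [0,0,0,0,0,0,0.149]
    - [0,0,0,0,0,0,0.149]
    - [0,0,0,0,0,0,0.149]
    - [0,0,0,0,0,0,0.149]
    - [0,0,0,0,0,0,0.149]

```text
time: 3.1
tool_pos: [464.4, -194.1, 215.8]
tcp_rot: [-179.3, 0.9, 39.7]
ft_force: [0.1, 0.6, 0.6]
finger_gap: 0.2
```

servo_tool:
  motion:
    - [0,0,0,0,0,0,0.14]
    - [0,0,0,0,0,0,0.13]
    - [0,0,0,0,0,0,0]

```text
time: 3.4
tool_pos: [463.5, -193.6, 214.3]
tcp_rot: [-179.5, 1.2, 23.4]
ft_force: [-0.5, 0.2, -1.0]
finger_gap: 0.4
```

Run:
```python
from h import *
import json
s=sense(); im=snapshot("wrist"); cv2.imwrite("pics/w1.png",im)
json.dump({k:list(s[k]) for k in("tool_pos","tcp_rot")},open("w1.json","w")); print(s["tool_pos"],s["tcp_rot"],s["time"])
```

```text
[ 463.53400014 -193.61081123  214.30010722] [-179.50801634    1.17845233   23.35053053] 3.4
```

View pics/w1.png

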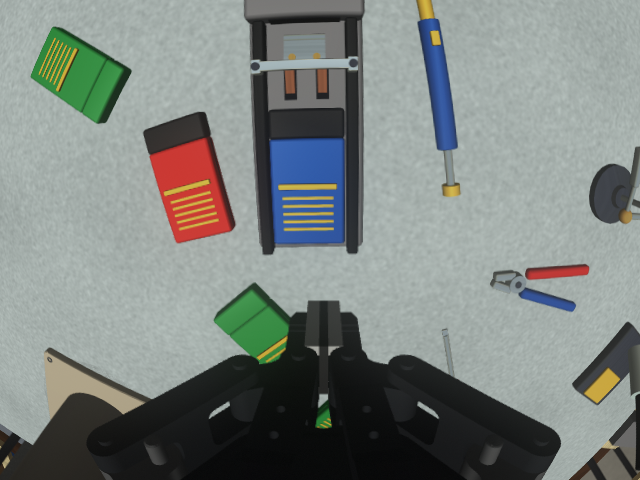

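The wrist view shows the pack's ridge at (308,187), its rear edge at (270–344,244), the nose top edge at (269–344,109) and the bar at (303,65). The blades are clear of the nose.

Run:
```python
from h import *
import json
s={k:np.array(v) for k,v in json.load(open("w1.json")).items()}
im=cv2.imread("pics/w1.png")
c=blue(im,255,80,360,255); r=cv2.minAreaRect(c); print(r)
h=cv2.cvtColor(im,cv2.COLOR_BGR2HSV); y=cv2.inRange(h,(18,100,100),(35,255,255))
k=np.zeros_like(y);k[178:194,272:344]=255;v,u=np.nonzero(y&k); rd=(u.mean(),v.mean());print("ridge px",rd,u.min(),u.max())
P=lambda uv,z:on("wrist",uv,z,s)[:2]
R=P(rd,46); l=P((u.min(),np.polyval(np.polyfit(u,v,1),u.min())),46); rr=P((u.max(),np.polyval(np.polyfit(u,v,1),u.max())),46)
print("ridge",R,"width",np.linalg.norm(l-rr),"yaw",np.degrees(np.arctan2(*(l-rr)[::-1]))-90)
# height check: same blue centroid top & wrist
ct=cv2.minAreaRect(blue(cv2.imread("pics/top0.png"),355,175,402,232))[0]
print("two-view",cross(ray("top",ct),ray("wrist",r[0],s)))
for n,p,z in(("rearL",(270,243),42),("rearR",(344,244.5),42),("noseL",(269.5,110),42),("noseR",(343.5,109),42),("barL",(255,66),53),("barR",(353,63),53),("hous",(305,20),46)): print(n,P(p,z).round(1))
```

```text
((307.0370788574219, 190.20570373535156), (105.08386993408203, 74.13465881347656), 88.75463104248047)
ridge px (np.float64(306.76602564102564), np.float64(186.34615384615384)) 278 336
ridge [ 480.79394487 -168.80758251] width 49.18792789330205 yaw 24.302861310761628
two-view (array([ 474.97937382, -172.74349226,   35.50598226]), np.float64(4.2964353166576))
rearL [ 419.1 -158.2]
rearR [ 444.4 -219.9]
noseL [ 528.3 -114.8]
noseR [ 552.8 -171. ]
barL [558.2 -91.3]
barR [ 590.1 -162.4]
hous [ 609.8 -112.2]
```

servo_tool:
  motion:
    - [0,4,-8,0,-0.009,0.02,-0.007]
    - [0,4,-8,10,0,0,0]
    - [0,0,0,35,0,0,0]
    - [0,0,0,35,0,0,0]
    - [0,0,0,35,0,0,0]
    - [0,0,0,25,0,0,0]
    - [0,0,0,0,0,0,0]

```text
time: 4.15
tool_pos: [464.4, -170.4, 68.1]
tcp_rot: [179.9, -0.3, 25.1]
ft_force: [-0.6, 0.5, 0.2]
finger_gap: 0.3
```

servo_tool:
  motion:
    - [0,-2,5,0,0,0,0.022]
    - [0,0,0,8,0,0,0]
    - [0,0,0,0,0,0,0]

```text
time: 4.45
tool_pos: [465.8, -175.7, 61.7]
tcp_rot: [179.8, -0.4, 23.9]
ft_force: [-0.2, -0.5, -0.8]
finger_gap: 0.3
```

Run:
```python
from h import *
s=sense(); im=snapshot("wrist"); cv2.imwrite("pics/w2.png",im)
print(s["tool_pos"],s["tcp_rot"],s["ft_force"])
```

```text
[ 465.76722182 -175.65788771   61.71755397] [179.77191901  -0.3519158   23.88657976] [-0.20692914 -0.50551326 -0.75464196]
```

View pics/w2.png

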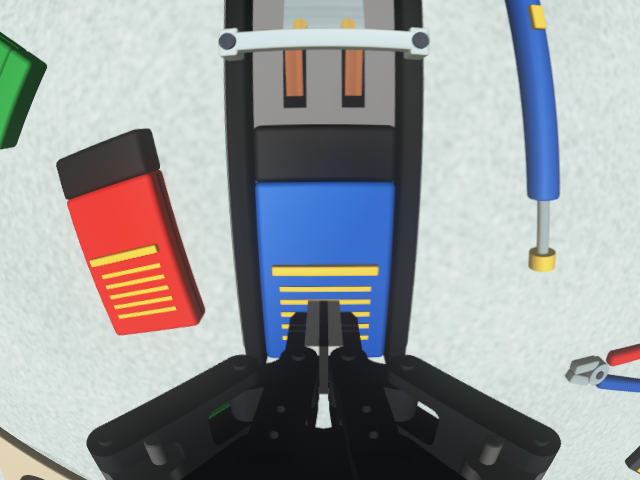

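servo_tool:
  motion:
    - [0,0,0,14,0,0,0]
    - [0,0,0,2,0,0,0]
    - [0,0,0,1,0,0,0]

```text
time: 4.8
tool_pos: [468.6, -177.2, 46.8]
tcp_rot: [179.5, -0.6, 23.9]
ft_force: [0.8, 0.0, 0.0]
finger_gap: -0.1
```

Run:
```python
from h import *
im=cv2.imread("pics/w2.png")
s=dict(tool_pos=np.array([465.77,-175.66,61.72]),tcp_rot=np.array([179.772,-.352,23.887]))
for n,uv,z in(("ridge",(325,271),46),("ridgeL",(272,271),46),("ridgeR",(378,271),46),("noseL",(255,127),42),("noseR",(396,126),42),("barL",(228,41),53),("barR",(420,41),53)):
    print(n,on("wrist",uv,z,s).round(1))
print(sense()["tool_pos"],sense()["ft_force"])
```

```text
ridge [ 481.1 -169.2   46. ]
ridgeL [ 471.1 -146.7   46. ]
ridgeR [ 491.  -191.8   46. ]
noseL [ 528.6 -114.8   42. ]
noseR [ 554.  -170.7   42. ]
barL [558.8 -91.6  53. ]
barR [ 590.5 -162.9   53. ]
[ 468.60655689 -177.15798392   46.77654268] [0.84025212 0.02909101 0.01436044]
```

servo_tool:
  motion:
    - [0,-2,-2,1,0,0,0]
    - [0,0,0,2,0,0,0]
    - [0,0,0,2,0,0,0]

```text
time: 5.1
tool_pos: [466.1, -176.2, 42.0]
tcp_rot: [179.5, -0.6, 23.9]
ft_force: [-4.8, 1.8, 23.8]
finger_gap: 0.1
```

servo_tool:
  motion:
    - [0,0,0,2,0,0,0]
    - [0,0,0,2,0,0,0]

```text
time: 5.3
tool_pos: [468.9, -177.6, 42.0]
tcp_rot: [179.2, -0.8, 23.9]
ft_force: [-6.1, 3.2, 17.6]
finger_gap: -0.0
```

servo_tool:
  motion:
    - [0,2,-1,2,0.003,-0.003,0]
    - [0,3,-1,2,0.003,-0.003,0]
    - [0,3,-1,2,0.003,-0.003,0]

```text
time: 5.6
tool_pos: [478.0, -173.5, 42.0]
tcp_rot: [179.4, -0.5, 23.9]
ft_force: [-5.5, 2.0, 16.0]
finger_gap: 0.1
```

servo_tool:
  motion:
    - [0,4,-1,2.2,0.002,-0.002,0]
    - [0,4,-1,2.2,0.002,-0.002,0]
    - [0,4,-1,2.2,0.002,-0.002,0]
    - [0,4,-1,2.2,0.002,-0.002,0]

```text
time: 6.0
tool_pos: [494.9, -166.4, 42.1]
tcp_rot: [179.5, -0.1, 23.9]
ft_force: [-5.3, 2.2, 15.0]
finger_gap: 0.4
```

```bash
cat > chk.py <<'E'
from h import *
import sys
s=sense(); im=snapshot("wrist"); cv2.imwrite(f"pics/{sys.argv[1]}.png",im)
print(s["tool_pos"].round(1),s["tcp_rot"].round(1),s["ft_force"].round(1))
# ridge = widest yellow contour in the pack area
m=cv2.inRange(cv2.cvtColor(im,cv2.COLOR_BGR2HSV),(18,100,80),(35,255,255)); m[:, :230]=0; m[:,430:]=0
for c in sorted(cv2.findContours(m,0,2)[0],key=cv2.contourArea)[-3:]:
    r=cv2.minAreaRect(c); print(np.round(r[0],1),np.round(r[1],1),on("wrist",r[0],46,s).round(1))
E
python3 chk.py w3
```

```text
[ 494.9 -166.4   42.1] [ 1.795e+02 -1.000e-01  2.390e+01] [-5.3  2.2 15. ]
[286.5  88. ] [12. 15.] [ 577.5 -114.4   46. ]
[341.5  88. ] [12. 15.] [ 585.5 -132.8   46. ]
[321.  293.8] [ 12.7 116.1] [ 507.6 -159.1   46. ]
```

View pics/w3.png

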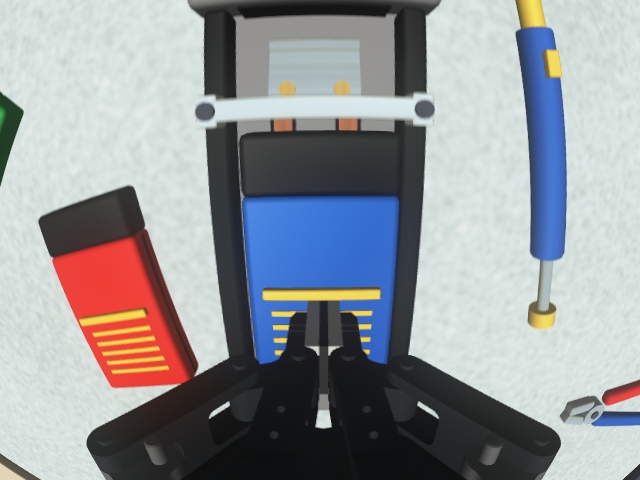

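Ridge is at (321,294), with the fingertip right behind it. The nose, at row 133, is over the blades and short of the bar, and the pack lies flat. I'll carry on sliding.

servo_tool:
  motion:
    - [0,4,-1,2.5,0.002,0,0]
    - [0,4,-1,2.5,0.002,0,0]
    - [0,4,-1,2.5,0.002,0,0]
    - [0,4,-1,2.5,0.002,0,0]

```text
time: 6.45
tool_pos: [513.0, -158.3, 42.0]
tcp_rot: [179.5, -0.4, 23.9]
ft_force: [-7.8, 2.6, 20.4]
finger_gap: 0.0
```

servo_tool:
  motion:
    - [0,4,-1,2.5,0.002,0,0]
    - [0,4,-1,2.5,0.002,0,0]
    - [0,4,-1,2.5,0.002,0,0]
    - [0,4,-1,2.5,0.002,0,0]

```text
time: 6.85
tool_pos: [526.2, -152.5, 42.0]
tcp_rot: [179.7, -0.1, 24.0]
ft_force: [-17.6, -1.0, 27.2]
finger_gap: -0.1
```

servo_tool:
  motion:
    - [0,4,-1,2.5,0,0,0]
    - [0,4,-1,2.5,0,0,0]
    - [0,4,-1,2.5,0,0,0]

```text
time: 7.15
tool_pos: [537.0, -147.6, 42.0]
tcp_rot: [179.4, -0.0, 24.0]
ft_force: [-10.9, 1.1, 22.6]
finger_gap: -0.0
```

```bash
python3 chk.py w4
```

```text
[ 537.  -147.6   42. ] [179.4  -0.   24. ] [-10.9   1.1  22.6]
[289. 212.] [12. 14.] [ 576.7 -114.9   46. ]
[341. 212.] [12. 14.] [ 584.7 -133.2   46. ]
[321.  295.1] [ 12.1 116.1] [ 549.2 -140.5   46. ]
```

View pics/w4.png

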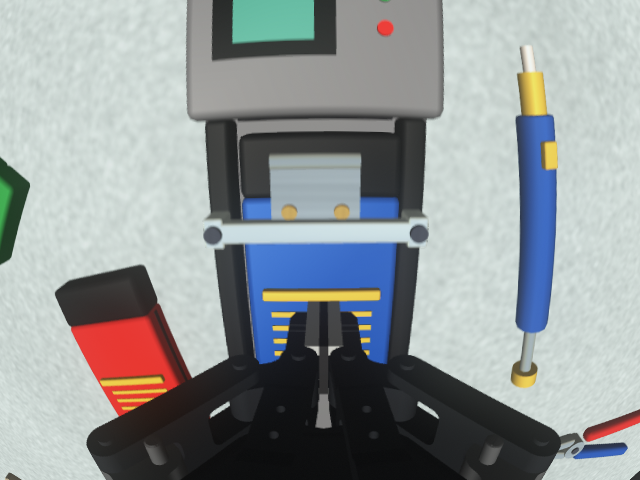

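The pack is under the bar and spring. The nose is at row 133 and the housing front edge at row 118, so about 6 mm to go.

servo_tool:
  motion:
    - [0,3,-1,2.5,0,0,0]
    - [0,3,-1,2.5,0,0,0]

```text
time: 7.4
tool_pos: [542.3, -145.1, 41.9]
tcp_rot: [179.3, 0.1, 24.0]
ft_force: [-27.5, -5.6, 33.9]
finger_gap: -0.1
```

servo_tool:
  motion:
    - [0,3,-0.5,2.5,0,0,0]
    - [0,3,-0.5,2.5,0,0,0]

```text
time: 7.6
tool_pos: [542.5, -145.2, 41.9]
tcp_rot: [179.3, 0.8, 24.0]
ft_force: [-27.5, -2.1, 35.6]
finger_gap: -0.2
```

servo_tool:
  motion:
    - [0,3,0,2.5,0,0,0]
    - [0,3,0,2.5,0,0,0]

```text
time: 7.8
tool_pos: [542.5, -145.3, 42.0]
tcp_rot: [179.4, 1.6, 24.0]
ft_force: [-29.4, -1.1, 36.2]
finger_gap: -0.1
```

It has stopped against the end stop: two pushes in a row gave no movement and the forward force held at about 28 N. I'll unload and lift straight up.

servo_tool:
  motion:
    - [0,0,0,0,0,0,0]
    - [0,0,0,-1,0,0,0]
    - [0,0,0,-3,0,0,0]
    - [0,0,0,-6,0,0,0]
    - [0,-2,0,-15,0,0,0]
    - [0,-5,0,-25,0,0,0]
    - [0,-10,0,-25,0,0,0]
    - [0,-10,0,-20,0,0,0]
    - [0,0,0,0,0,0,0]

```text
time: 8.7
tool_pos: [519.1, -154.6, 145.9]
tcp_rot: [179.4, 1.6, 24.0]
ft_force: [0.2, -0.1, 0.3]
finger_gap: 0.2
```

```bash
python3 chk.py w5
```

```text
[ 519.1 -154.6  145.9] [179.4   1.6  24. ] [ 0.2 -0.1  0.3]
[321.5 210.5] [ 3. 63.] [ 538.9 -145.    46. ]
[321.5 220.5] [ 3. 63.] [ 532.5 -147.8   46. ]
[321.  186.5] [ 7. 74.] [ 553.8 -138.    46. ]
```

View pics/w5.png

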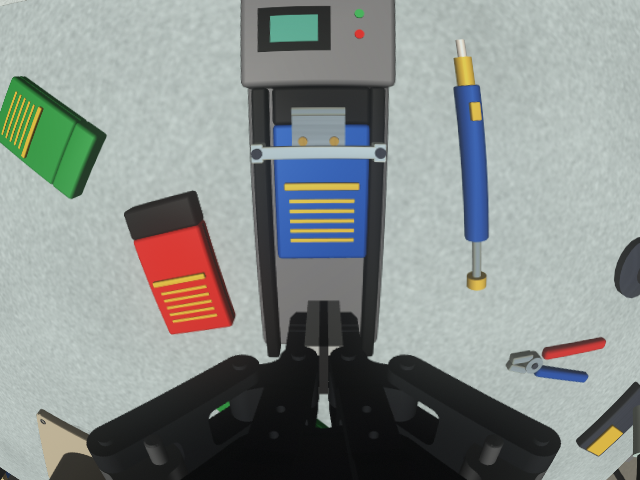

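The nose meets the housing at row 88 and the ridge at (321,186) maps to where it was under the press. I'll zoom in on the nose for a last check.

Run:
```python
import cv2
im=cv2.imread("pics/w5.png")[70:170,240:400]
cv2.imwrite("pics/w5c.png",cv2.convertScaleAbs(cv2.resize(im,None,fx=5,fy=5,interpolation=2),alpha=1.6,beta=20))
```

```text
(no output)
```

View pics/w5c.png

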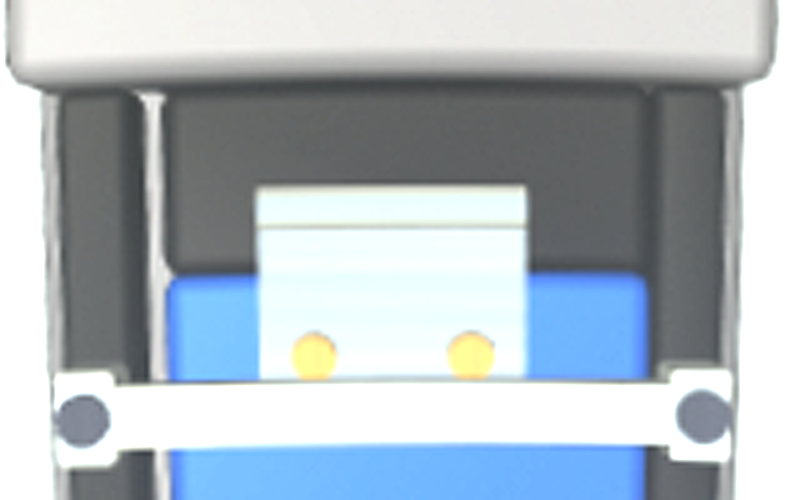

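The nose sits right against the housing face with no floor showing between them, and it is square to it. The hand is clear, so I'm handing in.

```bash
python3 -c "
from bench import *
print(sense()['ft_force'],sense()['time']);print(hand_in())"
```

```text
[1.02016337 0.00653441 0.44486394] 8.75
the job is handed in; nothing more can be done
None
```

The blue pack is home in the charging dock, and I handed the job in at 8.75 s.

**What I did:** I pressed the shut fingertips on the thumb rest just behind the ridge, with about 15–36 N down. Keeping that press, I slid the pack about 79 mm under the bar and drag spring. The fingertip stayed at 42 mm throughout, so the pack was lying flat. At the end stop two further pushes gave no movement, with the forward force steady at about 28 N. I then unloaded and lifted straight up.

**Last checks:**
- **Nose:** it sits against the housing with no visible gap, square to the face.
- **Ridge:** after release it was at (554, -138), where it was under the press to within about 2 mm (no movement back along the slide).
- **Hand:** it is about 100 mm above the pack, with wrist force near zero.
- **Other things:** nothing else was touched. The spare pack, pump and cutters looked undisturbed in the wrist views.

**Disagreements:** locating the pack by crossing two camera views gave a top height of about 36 mm. The text gives 42 mm, and first contact confirmed 42 mm. I did not measure the leaf and blade angles directly.

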